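# Pack the egg-sampling tray

### The job

Pack the sampling kit into the inserts of the steel tray: lay the forceps flat and lengthways in the long pocket and the syringe lengthways in the short pocket, and stand the small brown bottle in the wide round well and the rubber stopper in the narrow one, each down on the floor of its place. Keep the bottle upright all the while, and leave the pencil and the lead weight where they are; they do not belong to the kit.

Things in the scene. Friction and masses are not known exactly. Their poses are not given: they have to be found in the camera images.
- forceps: Fine steel forceps, two slim pointed legs, dark grey, 122 mm long, 8 mm wide and 8 mm high, lying flat on the table. Origin: middle of the length, on the underside; y runs along the length, z up. Grasp across the legs near the middle.
- syringe: Small white plastic syringe, 86 mm long over plunger and nozzle, 23 mm wide at the finger flange and 12 mm high, lying flat. Origin: middle of the length, on the underside; y runs along the length, z up. Grasp the 10 mm wide barrel, across its length, near the middle.
- bottle: Small dark brown round bottle with a black cap, 42 mm diameter, 78 mm high, standing. Origin: centre of the underside, z up its axis. (A larger white bottle with a blue cap stands at the back: it is no part of the kit.)
- stopper: Brown rubber stopper, round, tapered to be a little narrower at the bottom, 22 mm diameter at the top, 20 mm high, standing. Origin: centre of the underside, z up its axis.
- long_insert: Grey plastic insert fixed in the steel tray, outside 152 x 72 x 14 mm, with the LONGER rectangular pocket: 144 mm (along its x) by 64 mm (along its y), 10 mm deep; for the forceps. Origin: centre of the underside, which lies 3 mm above the table; pocket floor 4 mm and wall tops 14 mm above the origin. The pocket is centred on the origin. It may be the middle or the outer one of the two side by side.
- short_insert: Grey plastic insert fixed in the steel tray, outside 152 x 72 x 14 mm, with the SHORTER rectangular pocket: 108 mm (along its x) by 64 mm (along its y), 10 mm deep, so with thick ends; for the syringe. Origin as for the long insert: pocket floor 4 mm, wall tops 14 mm above it, pocket centred.
- wide_well: Grey plastic block fixed in the steel tray, 74 x 72 x 14 mm, with the WIDER round well: 60 mm diameter, 10 mm deep, centred; for the bottle. Origin: centre of the underside, 3 mm above the table; well floor 4 mm, block top 14 mm above it; z up. The two well blocks lie in line along one side of the tray, either one nearer the robot.
- narrow_well: Grey plastic block fixed in the steel tray, 74 x 72 x 14 mm, with the NARROWER round well: 42 mm diameter, 10 mm deep, centred; for the stopper. Origin as for the wide well: well floor 4 mm, block top 14 mm above it. The tray's own rim is 17 mm high.
- pencil: Yellow six-sided pencil, 140 mm long, 7 mm thick, lying on the table; not part of the kit, stays where it lies. Origin: middle of the length, on the underside; y along the length. (The edge of an upright wall panel stands just off the near right corner of the table, about 0.34 m ahead of the robot and 0.54 m to its right: swing the arm clear of it.)
- lead_weight: Dark grey lead weight, shaped like the stopper but larger: 26 mm diameter, 21 mm high; not part of the kit, stays where it stands. Origin: centre of the underside, z up.

How it is judged (in metres and radians):
At the end, for the whole second after the job is handed in: Forceps in the long, syringe in the short pocket: flat on its floor, within 16 mm of the middle lengthways, 30 mm across, 0.4 rad; bottle in the wide, stopper in the narrow well: on its floor, within 12 mm, upright to 0.1 rad; pencil and lead weight moved under 20 mm; all at rest (x of forceps in the frame of long_insert between -0.016 and 0.016 m and y of forceps in the frame of long_insert between -0.03 and 0.03 m and z of forceps in the frame of long_insert between -0.001 and 0.014 m and angle between the y axis of forceps and the x axis of long_insert, either way round below 0.4 rad and x of syringe in the frame of short_insert between -0.016 and 0.016 m and y of syringe in the frame of short_insert between -0.03 and 0.03 m and z of syringe in the frame of short_insert between -0.001 and 0.018 m and angle between the y axis of syringe and the x axis of short_insert, either way round below 0.4 rad and angle between forceps's own y axis and vertical between 1.516 and 1.626 rad and angle between syringe's own y axis and vertical between 1.516 and 1.626 rad and x of bottle in the frame of wide_well between -0.012 and 0.012 m and y of bottle in the frame of wide_well between -0.012 and 0.012 m and z of bottle in the frame of wide_well between 0 and 0.007 m and angle between each of bottle, stopper's own z axis and vertical below 0.1 rad and x of stopper in the frame of narrow_well between -0.012 and 0.012 m and y of stopper in the frame of narrow_well between -0.012 and 0.012 m and z of stopper in the frame of narrow_well between 0 and 0.007 m and distance of each of pencil, lead_weight from where it was at the start of the episode below 0.02 m and linear speed of each of forceps, syringe, bottle, stopper below 0.02 m/s); the robot touches nothing.
It fails at once if the bottle is tipped over or laid down (angle between bottle's own z axis and vertical above 0.6 rad).
It fails at once if the pencil or the lead weight is carried off or knocked away (distance of any of pencil, lead_weight from where it was at the start of the episode above 0.03 m).
It also fails if it takes over 106 s, if anything falls off the work surface, if the arm or the gripper's body presses on something with over 40 N, if the wrist force passes 120 N, or if a joint passes its speed limit or range.

### The arm

A 6-joint arm with a two-finger parallel gripper is mounted at the origin on a cart in front of the work surface, level with it; the furniture and walls round the work are solid. World frame = base frame: x ahead of the robot, y to its left, z up, the work surface at z = 0. Lengths are in mm, angles in rad, forces in N, time in s.
With the tool pointing down it reaches from about 350 to 975 mm from the base axis. Payload 7.1 kg.
Tool frame: the origin (TCP) lies on the mounting face of the last link; the fingertips stand 182 mm ahead of it and the grasp point (between the pads) lies 163 mm ahead of it (ctrl.tip_reach is the distance from the TCP to the fingertips, in mm); z points along the fingers, y is the direction in which the jaws open and shut (so a half turn about z gives the same grasp; the last joint's range is limited). The gripper opens to 88 mm and grips with 3 to 60 N. Pads are 20 mm wide; open, the fingers measure 115 mm over their backs; the gripper's body (75 mm by 178 mm) begins 61 mm behind the grasp point.
Start: joints at [1.178, 0.423, 1.63, -0, 1.089, -0.019], TCP at [228.191, 581.838, 404.675] pointing down, gripper open.
Joint ranges: [-3, 3], [-0.9, 2.11], [0.09, 2.58], [-1.31, 4.45], [0.11, 2.69], [-2.54, 2.54]. Speed limits (rad/s): [2.39, 2.39, 3.01, 3.14, 3.14, 3.14].

### API

Orientations are given as a rotation vector (axis times angle).
In Python, from workcell import ctrl gives the robot as it stands.
- The arm moves only by the tool jog_arm, never from a script. Its argument "steps" is a list that holds one entry, the list of rows, each a list of 7 numbers: the shift along the tool's x, y, z in m, then the turn, a rotation vector about the tool's x, y, z in degrees, then the gripper's target within -1 to 1 (shut at 1, half-way at 0, fully open at -1). A call has 1 to 20 rows; each row shifts and turns the commanded pose from where the row before left it, along the tool's axes as they then stand; what a row does not reach is not made up. A row lasts 1/12 s, in which the tool goes at most 41.7 mm and 7.16 degrees, less where a joint would pass 70% of its speed; a pose out of reach is approached as far as the arm can. A call is refused whole if a number of a shift passes 0.0417 or a number of a turn 7.16, either way. A call with a gripper value outside its range is refused whole. The fingers move at their own pace and stop on an object; the grip force is fixed at half the most. Time passes only in rows, so rows that do not move let the fingers close. It gives the time, the measured TCP pose, the force and the opening at its end, in the units of the state.
- ctrl.get_obs(): the state, without advancing time (a new reading comes with each control period).
- ctrl.get_image(name): name is "scene" or "top" or "wrist"; returns the picture (420x560x3 uint8, red, green, blue); there is no depth.
- ctrl.camera_info(name): a dict with "fx", "fy", "cx", "cy" (pixels), "origin" and "attitude" of the camera in the world; the wrist camera has in their place "T_tool_cam" (4x4, takes a point from camera to tool coordinates, whose origin is the TCP and whose axes are the flange's). Camera axes: x right, y down, z forward; pixel columns grow to the right and rows downward; lengths in mm; the calibration is good to about 2 mm. A picture is of the moment at which its call begins: read the wrist's pose just before it. camera_info takes no time and is no camera call.
- ctrl.close_job(): hands the job in, once; it reports no verdict.
Trained networks look in the newest picture that a camera, given by its name, has taken for a name from the list of things; names that differ only in an ending like _2 or _b are one class to them, and where a whole thing is asked for, a point or a joint stands for the part that bears it (a point fixed in the world has none). Each returns a list of dicts, best first, with "p" (0 to 1); they miss things now and then, are a little off and sometimes report something else, mostly with a low value. They report only what shows in the picture. A call takes as long as a camera call.
- ctrl.look_for(thing, camera): "bbox" ([left, top, right, bottom] in pixels, round what is visible of it).
- ctrl.trace(thing, camera): "pixels" (420x560 bool, what is visible of it) and "bbox" ([left, top, right, bottom] in pixels, round what is visible of it).
- ctrl.landmark_of(thing, camera): "uv" ([column, row] in pixels: a listed point, or the origin of a listed thing).
The state is a dict: "t": time; "qpos": joint angles; "qvel": joint speeds; "joint_torque": joint torques, N m; "ee_pos": TCP position; "orientation": TCP orientation; "ft_force": force on the tool from outside, world axes, zero at the start; "moment": the same for the moment, N m; "width": finger opening in mm.
Only numpy, scipy, OpenCV 4.12 (cv2) and the standard library are available. Lean on these libraries where they do the work, as an engineer would, in place of code of your own. Each camera call takes 0.05 s, during which the arm holds its last target.

## Working session

There is one attempt and no reset: what is moved stays moved. The work goes in short steps, Python scripts to look and compute and a tool call to move; the robot and the scene stay as the last step left them, time stands still between calls to the robot, and variables do not carry over. Pictures are saved under pics/ and viewed, and the job is handed in when it is done.

Besides the shell and the picture viewer there is one more tool, called by a JSON object that holds its "op" and its "data". jog_arm: Moves the arm, as the interface text tells. Its arguments: {"type":"object","properties":{"steps":{"type":"array"}},"required":["steps"]}

```bash
ls; mkdir -p pics; python3 - <<'E'
from workcell import ctrl
import cv2
o=ctrl.get_obs(); print(o)
for n in ["scene","top","wrist"]:
    im=ctrl.get_image(n); cv2.imwrite(f"pics/{n}0.png",cv2.cvtColor(im,cv2.COLOR_RGB2BGR))
    print(n,ctrl.camera_info(n))
E
```

```text
pics
{'t': 0.0, 'qpos': array([ 1.17799839e+00,  4.23828738e-01,  1.63067860e+00,  1.53870591e-05,
        1.08859772e+00, -1.90043535e-02]), 'qvel': array([-0.00061409,  0.00139671, -0.00054669, -0.00069598, -0.0005825 ,
       -0.00021208]), 'joint_torque': array([-1.78412945e-03, -5.44616961e+01, -2.73678035e+01,  6.43284875e-02,
        2.25319894e-02, -1.05383190e-04]), 'ee_pos': array([228.08997636, 581.59731747, 403.91352605]), 'orientation': array([-5.83692228e-01, -3.08656376e+00,  2.32088352e-03]), 'ft_force': array([-0.17562037,  0.0399893 ,  0.20886933]), 'moment': array([-0.00560926,  0.04434802,  0.03176581]), 'width': 87.54135072318708}
scene {'fx': 480.2953095167992, 'fy': 480.2953095167992, 'cx': 270.4508727369114, 'cy': 216.4994669660658, 'origin': array([  91.30700843, -786.56096742,  747.17851875]), 'attitude': array([-2.17724189,  0.62991028, -0.29769225])}
top {'fx': 453.5312580186953, 'fy': 453.5312580186953, 'cx': 280.3651401839241, 'cy': 207.02845037829823, 'origin': array([351.48801247, -68.02044179, 962.76455632]), 'attitude': array([-2.16875612,  2.02064975, -0.22532032])}
wrist {'fx': 290.09466300939926, 'fy': 290.09466300939926, 'cx': 273.99883919028497, 'cy': 207.10866062888041, 'T_tool_cam': array([[ 3.67966666e-04, -9.62427183e-01, -2.71539649e-01,
         7.52174921e+01],
       [ 9.99999887e-01,  4.35682321e-04, -1.89091669e-04,
         6.88567871e-02],
       [ 3.00291987e-04, -2.71539549e-01,  9.62427235e-01,
         1.90816472e+01],
       [ 0.00000000e+00,  0.00000000e+00,  0.00000000e+00,
         1.00000000e+00]])}
```

View pics/top0.png

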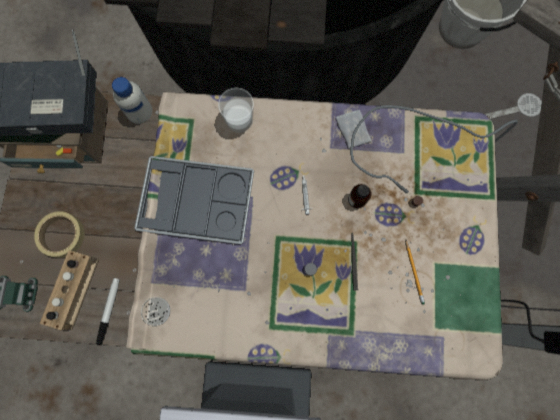

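View pics/scene0.png

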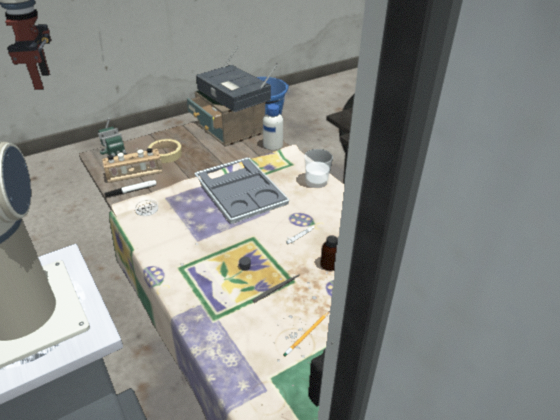

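View pics/wrist0.png

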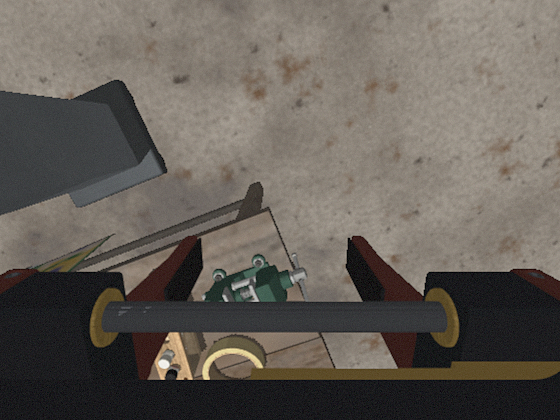

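```bash
python3 - <<'E'
from workcell import ctrl
for n in ["top"]:
  for t in ["forceps","syringe","bottle","stopper","long_insert","short_insert","wide_well","narrow_well","pencil","lead_weight"]:
    print(n,t,[(d['p'].__round__(2),[round(float(v)) for v in d['uv']]) for d in ctrl.landmark_of(t,n)])
E
```

```text
top forceps [(0.69, [352, 262])]
top syringe [(0.7, [304, 193])]
top bottle [(0.71, [358, 198]), (0.52, [412, 201])]
top stopper [(0.56, [415, 200])]
top long_insert [(0.56, [197, 201])]
top short_insert [(0.82, [161, 200])]
top wide_well [(0.69, [233, 190])]
top narrow_well []
top pencil [(0.51, [414, 272])]
top lead_weight []
```

```bash
python3 - <<'E'
import cv2
im=cv2.imread("pics/top0.png")
cv2.imwrite("pics/z1.png",cv2.resize(im[145:255,125:265],None,fx=5.5,fy=5.4,interpolation=cv2.INTER_CUBIC))
cv2.imwrite("pics/z2.png",cv2.resize(im[165:315,270:440],None,fx=4,fy=4,interpolation=cv2.INTER_CUBIC)[:600,:800])
E
```

```text
(no output)
```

View pics/z1.png

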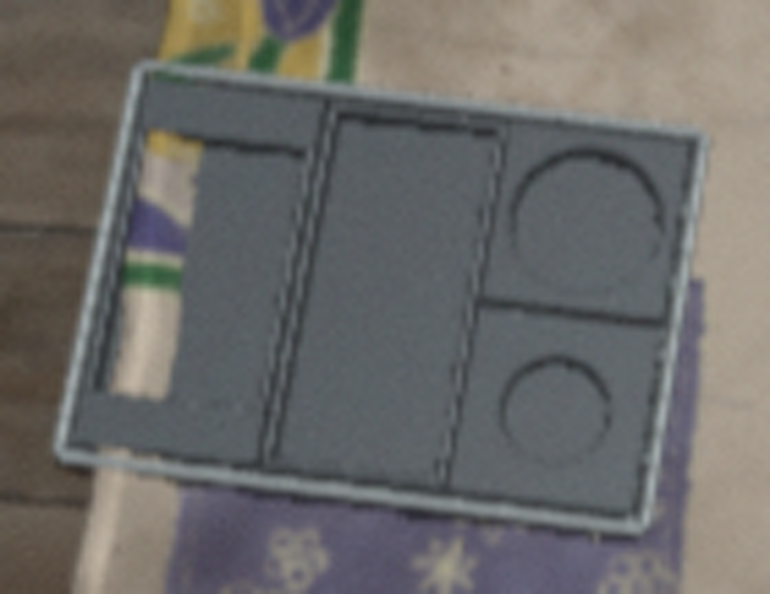

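View pics/z2.png

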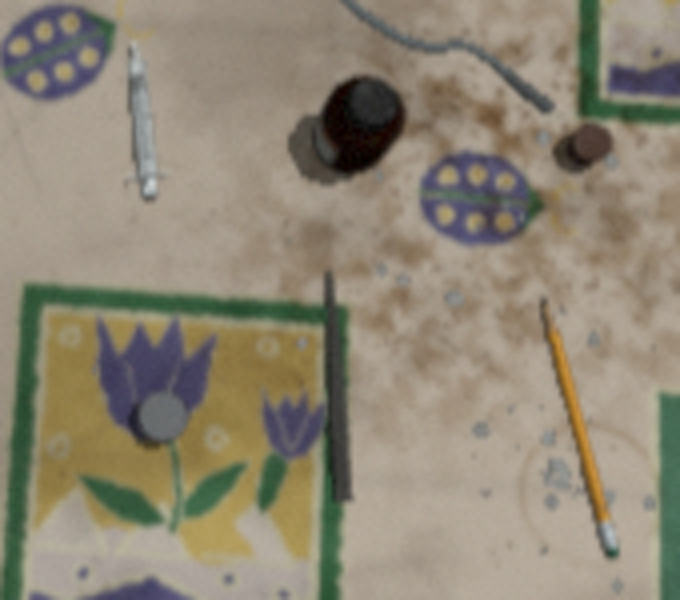

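```bash
cat > h.py <<'E'
from workcell import ctrl
import numpy as np, cv2
from scipy.spatial.transform import Rotation as R
def ray(n,uv,pose=None):
    c=ctrl.camera_info(n)
    d=np.array([(uv[0]-c['cx'])/c['fx'],(uv[1]-c['cy'])/c['fy'],1.])
    if n=='wrist':
        p,r=pose; T=np.array(c['T_tool_cam']); M=R.from_rotvec(r).as_matrix()
        return p+M@T[:3,3], M@T[:3,:3]@d
    return np.array(c['origin']), R.from_rotvec(c['attitude']).as_matrix()@d
def w(n,uv,z,pose=None):
    o,d=ray(n,uv,pose); return o+d*(z-o[2])/d[2]
def proj(n,P,pose=None):
    c=ctrl.camera_info(n)
    if n=='wrist':
        p,r=pose; T=np.array(c['T_tool_cam']); M=R.from_rotvec(r).as_matrix()
        o=p+M@T[:3,3]; A=M@T[:3,:3]
    else: o=np.array(c['origin']);A=R.from_rotvec(c['attitude']).as_matrix()
    q=A.T@(np.array(P)-o); return np.array([c['cx']+c['fx']*q[0]/q[2],c['cy']+c['fy']*q[1]/q[2]])
E
python3 - <<'E'
from h import *
np.set_printoptions(precision=1,suppress=True)
z1=lambda u,v:(125+u/5.5-.4,145+v/5.4-.4)
z2=lambda u,v:(270+u/4-.4,165+v/4-.4)
c=[w('top',z1(*p),17) for p in [(143,65),(702,135),(643,530),(62,460)]]
for p in c:print(p)
print('sides',[np.linalg.norm(c[i]-c[(i+1)%4]) for i in range(4)],'centre',np.mean(c,axis=0))
dx=(c[0]-c[3]+c[1]-c[2]);print('yaw',np.degrees(np.arctan2(dx[1],dx[0])))
for nm,p,z in [('wide',(587,222),12),('narrow',(556,412),12)]: print(nm,w('top',z1(*p),z))
for nm,P,z in [('shortpocket corners',[(150,135),(308,155),(262,405),(100,395)],14),('long',[(340,118),(498,135),(440,480),(275,458)],14)]:
    print(nm,np.mean([w('top',z1(*p),z) for p in P],axis=0))
for nm,a,b,z in [('forceps',(329,275),(345,498),6),('syr',(134,45),(149,197),6),('pencil',(543,300),(612,552),4)]:
    A=w('top',z2(*a),z);B=w('top',z2(*b),z);d=A-B;print(nm,A,B,(A+B)/2,np.linalg.norm(d),np.degrees(np.arctan2(d[1],d[0])))
for nm,p,z in [('bottle',(374,102),78),('stopper',(592,141),20),('lead',(163,415),21)]: print(nm,w('top',z2(*p),z))
E
```

```text
[662.4 244.5  17. ]
[648.2  18.9  17. ]
[486.3  27.7  17. ]
[498.1 253.5  17. ]
sides [np.float64(226.04372545931605), np.float64(162.17216404818208), np.float64(226.15171254698004), np.float64(164.51834230240914)] centre [573.8 136.1  17. ]
yaw -3.1393942174907465
wide [610.1  61.6  12. ]
narrow [531.5  66.2  12. ]
shortpocket corners [578.8 209.2  14. ]
long [574.  136.1  14. ]
forceps [ 524.6 -204.5    6. ] [ 408.  -216.9    6. ] [ 466.3 -210.7    6. ] 117.32949143885068 6.104151111195016
syr [645.2 -93.    6. ] [ 560.4 -106.2    6. ] [602.8 -99.6   6. ] 85.78362591350675 8.841603509939725
pencil [ 519.5 -318.9    4. ] [ 390.4 -355.6    4. ] [ 454.9 -337.3    4. ] 134.27034142793588 15.880689168135198
bottle [ 601.6 -213.7   78. ]
stopper [ 604.5 -340.    20. ]
lead [ 442.7 -119.5   21. ]
```

```bash
cat >> h.py <<'E'
def st(tx=None,ty=None,tz=None,yaw=0.):
    """print state; and, for target tip position, the shift in tool axes after turning tool x to yaw (deg)"""
    o=ctrl.get_obs(); M=R.from_rotvec(o['orientation']).as_matrix(); p=o['ee_pos']
    cy=np.degrees(np.arctan2(M[1,0],M[0,0])); tip=p+M[:,2]*182
    print('t %.2f tip %s yaw %.2f zax %s w %.1f F %s q %s'%(o['t'],tip.round(1),cy,M[:,2].round(4),o['width'],o['ft_force'].round(1),o['qpos'].round(2)))
    if tx is not None:
        # ideal: tool z straight down, x at yaw; level correction rotvec in tool axes
        a=np.radians(yaw); X=np.array([np.cos(a),np.sin(a),0]);Z=np.array([0,0,-1.]);Y=np.cross(Z,X)
        G=np.c_[X,Y,Z]; rv=np.degrees(R.from_matrix(M.T@G).as_rotvec())
        d=np.array([tx,ty,tz])-tip
        print('turn(tool,deg)',rv.round(2),'world d',d.round(1),'shift tool axes after turn mm',(G.T@d).round(1),'TCP goal',np.round([tx,ty,tz+182],1))
    return o
E
python3 - <<'E'
from h import *
st(466.3,-210.7,60,6)
st(466.3,-210.7,60,-174)
E
```

```text
t 0.65 tip [228.2 581.8 222.7] yaw 158.58 zax [-0.  0. -1.] w 87.7 F [-0.  -0.5  0.2] q [ 1.18  0.42  1.63  0.    1.09 -0.02]
turn(tool,deg) [ -0.    -0.   152.58] world d [ 238.1 -792.5 -162.7] shift tool axes after turn mm [154.  813.1 162.7] TCP goal [ 466.3 -210.7  242. ]
t 0.65 tip [228.2 581.8 222.7] yaw 158.58 zax [-0.  0. -1.] w 87.7 F [-0.  -0.5  0.2] q [ 1.18  0.42  1.63  0.    1.09 -0.02]
turn(tool,deg) [  0.    -0.   -27.42] world d [ 238.1 -792.5 -162.7] shift tool axes after turn mm [-154.  -813.1  162.7] TCP goal [ 466.3 -210.7  242. ]
```

{"op": "jog_arm", "data": {"steps": [[[-0.038, -0.005, 0.004, 0, 0, 3.8, -1], [-0.038, -0.005, 0.004, 0, 0, 3.8, -1], [-0.038, -0.005, 0.004, 0, 0, 3.8, -1], [-0.038, -0.005, 0.004, 0, 0, 3.8, -1], [-0.038, -0.005, 0.004, 0, 0, 3.8, -1], [-0.038, -0.005, 0.004, 0, 0, 3.8, -1], [-0.038, -0.005, 0.004, 0, 0, 3.8, -1], [-0.038, -0.005, 0.004, 0, 0, 3.8, -1], [-0.038, -0.005, 0.004, 0, 0, 3.8, -1], [-0.038, -0.005, 0.004, 0, 0, 3.8, -1], [-0.038, -0.005, 0.004, 0, 0, 3.8, -1], [-0.038, -0.005, 0.004, 0, 0, 3.8, -1], [-0.038, -0.005, 0.004, 0, 0, 3.8, -1], [-0.038, -0.005, 0.004, 0, 0, 3.8, -1], [-0.038, -0.005, 0.004, 0, 0, 3.8, -1], [-0.038, -0.005, 0.004, 0, 0, 3.8, -1], [-0.038, -0.005, 0.004, 0, 0, 3.8, -1], [-0.038, -0.005, 0.004, 0, 0, 3.8, -1], [-0.038, -0.005, 0.004, 0, 0, 3.8, -1], [-0.038, -0.005, 0.004, 0, 0, 3.8, -1]]]}}

```text
t: 2.32
ee_pos: [528.9, -65.1, 324.7]
orientation: [2.363, 2.069, 0.001]
ft_force: [1.2, -0.6, 0.5]
width: 87.9
```

```bash
python3 -c "
from h import *
st(466.3,-210.7,60,6)"
```

```text
t 2.32 tip [529.1 -65.2 142.7] yaw 82.39 zax [ 1.1e-03 -2.0e-04 -1.0e+00] w 87.9 F [ 1.2 -0.6  0.5] q [-0.14  0.4   1.89 -0.    0.85 -0.01]
turn(tool,deg) [ 6.000e-02 -4.000e-02  7.639e+01] world d [ -62.8 -145.5  -82.7] shift tool axes after turn mm [-77.6 138.2  82.7] TCP goal [ 466.3 -210.7  242. ]
```

{"op": "jog_arm", "data": {"steps": [[[0, 0, 0, 0, 0, 6.95, -1], [0, 0, 0, 0, 0, 6.95, -1], [0, 0, 0, 0, 0, 6.95, -1], [0, 0, 0, 0, 0, 6.95, -1], [0, 0, 0, 0, 0, 6.95, -1], [0, 0, 0, 0, 0, 6.95, -1], [0, 0, 0, 0, 0, 6.95, -1], [0, 0, 0, 0, 0, 6.95, -1], [0, 0, 0, 0, 0, 6.95, -1], [0, 0, 0, 0, 0, 6.95, -1], [0, 0, 0, 0, 0, 6.95, -1], [-0.013, 0.023, 0.007, 0, 0, 0, -0.5], [-0.013, 0.023, 0.007, 0, 0, 0, -0.5], [-0.013, 0.023, 0.007, 0, 0, 0, -0.5], [-0.013, 0.023, 0.007, 0, 0, 0, -0.5], [-0.013, 0.023, 0.007, 0, 0, 0, -0.5], [-0.013, 0.023, 0.007, 0, 0, 0, -0.5], [0, 0, 0, 0, 0, 0, -0.5], [0, 0, 0, 0, 0, 0, -0.5]]]}}

```text
t: 3.9
ee_pos: [465.6, -209.7, 282.5]
orientation: [-3.137, -0.164, 0.001]
ft_force: [0.8, 0.2, 0.6]
width: 65.4
```

```bash
cat >> h.py <<'E'
def wl(name):
    o=ctrl.get_obs(); im=ctrl.get_image('wrist'); cv2.imwrite(f'pics/{name}.png',cv2.cvtColor(im,cv2.COLOR_RGB2BGR))
    M=R.from_rotvec(o['orientation']).as_matrix()
    return (o['ee_pos'],o['orientation'])
E
python3 -c "
from h import *
st(466.3,-210.7,60,6)
p=wl('w1'); print(p)
for n,P in [('forceps',(466.3,-210.7,6)),('e1',(524.6,-204.5,6)),('e2',(408,-217,6)),('lead',(442.7,-119.5,21))]: print(n,proj('wrist',P,p))"
```

```text
t 3.90 tip [ 465.5 -209.6  100.5] yaw 5.98 zax [-5.e-04  4.e-04 -1.e+00] w 65.4 F [0.8 0.2 0.6] q [-0.45  0.44  1.96  0.    0.74  1.02]
turn(tool,deg) [-0.02  0.03 -0.02] world d [  0.8  -1.1 -40.5] shift tool axes after turn mm [ 0.7  1.2 40.5] TCP goal [ 466.3 -210.7  242. ]
(array([ 465.61876914, -209.65572979,  282.48085549]), array([-3.13693267e+00, -1.63779276e-01,  7.49660136e-04]))
forceps [275.73046758 207.29379537]
e1 [275.75618373 142.30016267]
e2 [275.8093186 264.9288257]
lead [170.68546082 227.04644282]
```

View pics/w1.png

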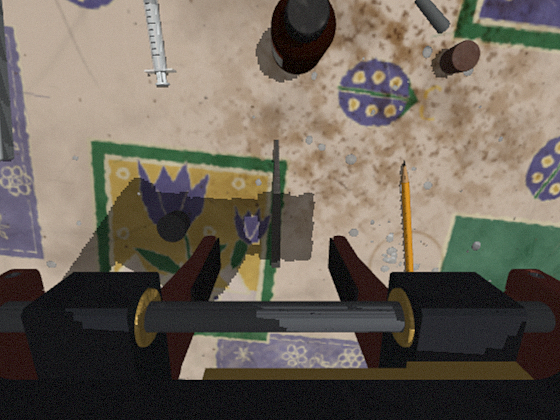

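{"op": "jog_arm", "data": {"steps": [[[0.0007, 0.0012, 0.03, 0, 0, 0, -0.3], [0, 0, 0.03, 0, 0, 0, 0], [0, 0, 0.022, 0, 0, 0, 0], [0, 0, 0.01, 0, 0, 0, 0], [0, 0, 0.0065, 0, 0, 0, 0.2], [0, 0, 0, 0, 0, 0, 0.3], [0, 0, 0, 0, 0, 0, 1], [0, 0, 0, 0, 0, 0, 1], [0, 0, 0, 0, 0, 0, 1], [0, 0, 0, 0, 0, 0, 1], [0, 0, 0, 0, 0, 0, 1], [0, 0, 0, 0, 0, 0, 1], [0, 0, 0, 0, 0, 0, 1], [0, 0, 0, 0, 0, 0, 1]]]}}

```text
t: 5.12
ee_pos: [467.3, -210.2, 185.1]
orientation: [3.136, 0.168, 0.002]
ft_force: [-1.0, 0.1, 7.3]
width: 7.5
```

```bash
python3 -c "
from h import *
st(573.8,136.1,80,-3.1)"
```

```text
t 5.12 tip [ 467.6 -210.3    3.1] yaw 6.12 zax [ 1.6e-03 -7.0e-04 -1.0e+00] w 7.5 F [-1.   0.1  7.3] q [-0.45  0.63  1.98  0.    0.54  1.02]
turn(tool,deg) [ 0.04 -0.09  9.22] world d [106.2 346.4  76.9] shift tool axes after turn mm [  87.3 -351.6  -76.9] TCP goal [573.8 136.1 262. ]
```

{"op": "jog_arm", "data": {"steps": [[[0, 0, -0.01, 0, 0, 0, 1], [0, 0, -0.02, 0, 0, 0, 1], [0, 0, -0.03, 0, 0, 4.6, 1], [0, 0, -0.02, 0, 0, 4.6, 1], [0.0087, -0.02, 0, 0, 0, 0, 1], [0.0087, -0.035, 0, 0, 0, 0, 1], [0.0087, -0.035, 0, 0, 0, 0, 1], [0.0087, -0.035, 0, 0, 0, 0, 1], [0.0087, -0.035, 0, 0, 0, 0, 1], [0.0087, -0.035, 0, 0, 0, 0, 1], [0.0087, -0.035, 0, 0, 0, 0, 1], [0.0087, -0.035, 0, 0, 0, 0, 1], [0.0087, -0.035, 0, 0, 0, 0, 1], [0.009, -0.035, 0, 0, 0, 0, 1], [0, -0.0166, 0, 0, 0, 0, 1], [0, 0, 0, 0, 0, 0, 1], [0, 0, 0, 0, 0, 0, 1]]]}}

```text
t: 6.53
ee_pos: [572.4, 137.1, 264.5]
orientation: [3.14, -0.081, -0.001]
ft_force: [-0.9, -0.6, -0.7]
width: 7.5
```

```bash
python3 -c "
from h import *
st(573.8,136.1,10.5,-3.1)
p=wl('w2')
for n,P in [('long c',(573.8,136.1,17)),('wide',(608.7,60.1,17)),('narrow',(530.9,64.3,17)),('c1',(662.4,244.5,17)),('c2',(648.2,18.9,17))]: print(n,proj('wrist',P,p))"
```

```text
t 6.53 tip [572.4 137.1  82.5] yaw -2.95 zax [-4.e-04 -3.e-04 -1.e+00] w 7.5 F [-0.9 -0.6 -0.7] q [ 0.21  0.56  1.79 -0.    0.79  1.84]
turn(tool,deg) [0.02 0.02 0.15] world d [  1.4  -1.  -72. ] shift tool axes after turn mm [ 1.5  0.9 72. ] TCP goal [573.8 136.1 192.5]
long c [275.34642572 215.94440149]
wide [369.32914594 169.15063202]
narrow [360.93064942 259.22611672]
c1 [124.55996201 110.12772712]
c2 [426.4997054  113.87778522]
```

View pics/w2.png

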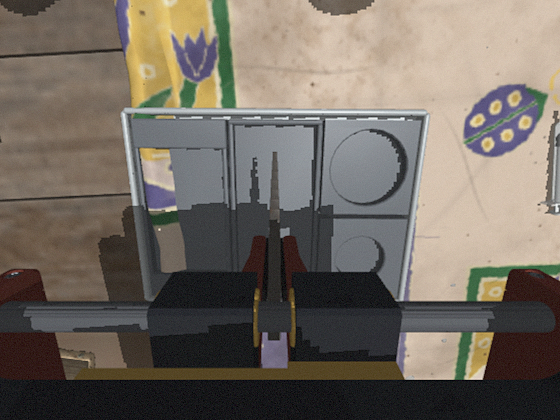

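```bash
python3 -c "
from h import *
o=st(573.8,136.1,10.5,-3.1)
p=(o['ee_pos'],o['orientation'])
e=w('wrist',(275,151),84,p);print(e)
for u in [(230,124),(320,125)]: print(w('wrist',u,17,p))"
```

```text
t 6.58 tip [572.2 136.1  82.3] yaw -3.03 zax [-7.e-04 -4.e-04 -1.e+00] w 7.5 F [ 0.1 -0.8  0. ] q [ 0.21  0.56  1.79 -0.    0.79  1.84]
turn(tool,deg) [0.03 0.04 0.07] world d [  1.6  -0.  -71.8] shift tool axes after turn mm [ 1.6 -0.1 71.8] TCP goal [573.8 136.1 192.5]
[632.25521168 132.64615851  84.        ]
[648.27524536 165.64638654  17.        ]
[643.9788198   97.68755215  17.        ]
```

{"op": "jog_arm", "data": {"steps": [[[0.0025, 0, 0.025, 0, 0, 0, 1], [0, 0, 0.025, 0, 0, 0, 1], [0, 0, 0.012, 0, 0, 0, 1], [0, 0, 0.006, 0, 0, 0, 1], [0, 0, 0.0035, 0, 0, 0, 1], [0, 0, 0, 0, 0, 0, 1], [0, 0, 0, 0, 0, 0, 1], [0, 0, 0, 0, 0, 0, 0.4], [0, 0, 0, 0, 0, 0, 0.4], [0, 0, 0, 0, 0, 0, 0.4], [0, 0, 0, 0, 0, 0, 0.4], [0, 0, 0, 0, 0, 0, 0.4]]]}}

```text
t: 7.58
ee_pos: [575.4, 136.5, 192.9]
orientation: [-3.14, 0.084, -0.001]
ft_force: [-0.3, -0.3, 0.2]
width: 26.1
```

```bash
python3 -c "
from h import *
st(601.6,-213.7,150,0)"
```

```text
t 7.58 tip [575.5 136.5  10.9] yaw -3.06 zax [ 4.e-04  1.e-04 -1.e+00] w 26.1 F [-0.3 -0.3  0.2] q [0.21 0.68 1.8  0.   0.66 1.84]
turn(tool,deg) [-0.01 -0.03 -3.06] world d [  26.1 -350.2  139.1] shift tool axes after turn mm [  26.1  350.2 -139.1] TCP goal [ 601.6 -213.7  332. ]
```

{"op": "jog_arm", "data": {"steps": [[[0, 0, -0.01, 0, 0, 0, 0.4], [0, 0, -0.025, 0, 0, 0, 0.4], [0, 0, -0.035, 0, 0, -3.06, -1], [0, 0, -0.035, 0, 0, 0, -1], [0, 0, -0.034, 0, 0, 0, -1], [0, 0, 0, 0, 0, 0, -1]]]}}

```text
t: 8.08
ee_pos: [577.4, 136.9, 339.2]
orientation: [-3.139, -0.0, -0.017]
ft_force: [1.3, 0.2, 0.0]
width: 49.7
```

```bash
python3 -c "
from h import *
st(601.6,-213.7,150,0)
wl('w3')"
```

```text
t 8.08 tip [579.4 137.3 157.2] yaw -0.00 zax [ 0.0111  0.0024 -0.9999] w 49.7 F [1.3 0.2 0. ] q [0.21 0.46 1.75 0.   0.92 1.78]
turn(tool,deg) [-0.14 -0.63  0.  ] world d [  22.2 -351.    -7.2] shift tool axes after turn mm [ 22.2 351.    7.2] TCP goal [ 601.6 -213.7  332. ]
```

View pics/w3.png

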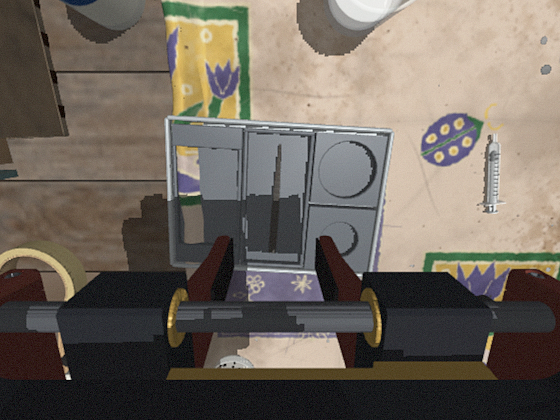

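{"op": "jog_arm", "data": {"steps": [[[0.002, 0.02, 0, 0, 0, 0, -1], [0.002, 0.035, 0, 0, 0, 0, -1], [0.002, 0.035, 0, 0, 0, 0, -1], [0.002, 0.035, 0, 0, 0, 0, -1], [0.002, 0.035, 0, 0, 0, 0, -1], [0.002, 0.035, 0, 0, 0, 0, -1], [0.002, 0.035, 0, 0, 0, 0, -1], [0.002, 0.035, 0, 0, 0, 0, -1], [0.002, 0.035, 0, 0, 0, 0, -1], [0.002, 0.035, 0, 0, 0, 0, -1], [0.002, 0.016, 0, 0, 0, 0, -1], [0, 0, 0, 0, 0, 0, -1], [0, 0, 0, 0, 0, 0, -1]]]}}

```text
t: 9.22
ee_pos: [596.8, -214.9, 330.8]
orientation: [-3.141, 0.003, 0.002]
ft_force: [0.4, -0.6, 0.0]
width: 87.9
```

```bash
python3 -c "
from h import *
st(601.6,-213.7,25,0)
p=wl('w4')
for n,P in [('b top',(601.6,-213.7,78)),('b bot',(601.6,-213.7,0)),('syr',(602.8,-99.6,6)),('stopper',(604.5,-340,20))]: print(n,proj('wrist',P,p))"
```

```text
t 9.22 tip [ 596.6 -214.7  148.8] yaw -0.11 zax [-0.0015  0.001  -1.    ] w 87.9 F [ 0.4 -0.6  0. ] q [-0.36  0.52  1.66  0.    0.96  1.21]
turn(tool,deg) [-0.06  0.09 -0.11] world d [   5.     1.  -123.8] shift tool axes after turn mm [  5.   -1.  123.8] TCP goal [ 601.6 -213.7  207. ]
b top [273.23715258 209.90254115]
b bot [273.49733664 189.68833867]
syr [167.63646013 189.94511318]
stopper [396.20839684 191.00857653]
```

View pics/w4.png

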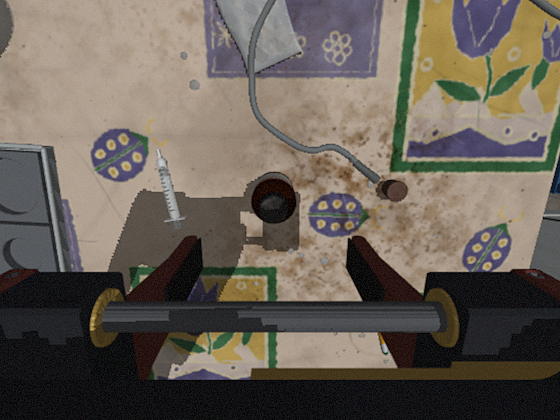

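```bash
python3 -c "
import cv2
im=cv2.imread('pics/w4.png');c=im[160:240,220:330];c=cv2.convertScaleAbs(c,alpha=2.5,beta=20)
cv2.imwrite('pics/z4.png',cv2.resize(c,None,fx=7,fy=7,interpolation=cv2.INTER_CUBIC))"
```

```text
(no output)
```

View pics/z4.png

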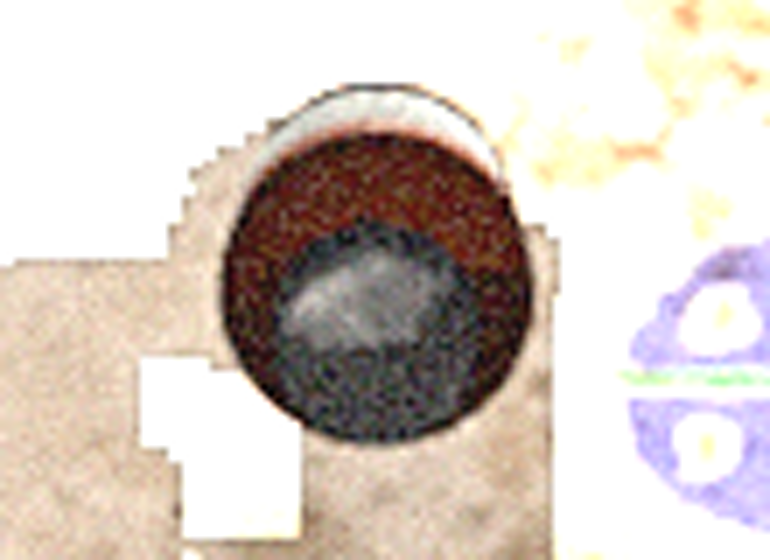

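{"op": "jog_arm", "data": {"steps": [[[0.006, -0.001, 0.02, 0, 0, -0.1, -1], [0, 0, 0.03, 0, 0, 0, -1], [0, 0, 0.03, 0, 0, 0, -1], [0, 0, 0.025, 0, 0, 0, -1], [0, 0, 0.015, 0, 0, 0, -1], [0, 0, 0.005, 0, 0, 0, -1], [0, 0, 0, 0, 0, 0, 0], [0, 0, 0, 0, 0, 0, 0], [0, 0, 0, 0, 0, 0, 0.2], [0, 0, 0, 0, 0, 0, 0.5], [0, 0, 0, 0, 0, 0, 1], [0, 0, 0, 0, 0, 0, 1], [0, 0, 0, 0, 0, 0, 1], [0, 0, 0, 0, 0, 0, 1]]]}}

```text
t: 10.43
ee_pos: [603.3, -213.8, 207.1]
orientation: [3.141, 0.002, 0.001]
ft_force: [-0.8, 0.6, 3.5]
width: 39.9
```

```bash
python3 -c "
from h import *
st(608.7,60.1,120,-3)"
```

```text
t 10.43 tip [ 603.4 -213.8   25.1] yaw 0.08 zax [ 5.e-04 -2.e-04 -1.e+00] w 39.9 F [-0.8  0.6  3.5] q [-0.36  0.7   1.68 -0.    0.75  1.21]
turn(tool,deg) [ 0.01 -0.03  3.08] world d [  5.3 273.9  94.9] shift tool axes after turn mm [  -9.1 -273.8  -94.9] TCP goal [608.7  60.1 302. ]
```

{"op": "jog_arm", "data": {"steps": [[[0, 0, -0.01, 0, 0, 0, 1], [0, 0, -0.02, 0, 0, 0, 1], [0, 0, -0.025, 0, 0, 0, 1], [0, 0, -0.025, 0, 0, 0, 1], [0, -0.01, -0.015, 0, 0, 0, 1], [0.0005, -0.02, 0, 0, 0, 0, 1], [0.0005, -0.028, 0, 0, 0, 0, 1], [0.0005, -0.028, 0, 0, 0, 0, 1], [0.0005, -0.028, 0, 0, 0, 0, 1], [0.0005, -0.028, 0, 0, 0, 0, 1], [0.0005, -0.028, 0, 0, 0, 0, 1], [0.0005, -0.028, 0, 0, 0, 0, 1], [0.0005, -0.028, 0, 0, 0, 0, 1], [0.0005, -0.028, 0, 0, 0, 0, 1], [0.0005, -0.015, 0, 0, 0, 0, 1], [0.0003, -0.005, 0, 0, 0, 0, 1], [0, 0, 0, 0, 0, 0, 1], [0, 0, 0, 0, 0, 0, 1]]]}}

```text
t: 11.93
ee_pos: [608.0, 59.9, 301.6]
orientation: [3.141, 0.003, -0.0]
ft_force: [0.3, 0.1, -2.0]
width: 40.1
```

```bash
python3 -c "
from h import *
st(608.7,60.1,32.5,0)
p=wl('w5')
t=ctrl.get_image('top');cv2.imwrite('pics/t5.png',cv2.resize(cv2.cvtColor(t,6)[120:270,120:320] if 0 else cv2.cvtColor(t,cv2.COLOR_RGB2BGR)[120:270,120:320],None,fx=4,fy=4,interpolation=cv2.INTER_CUBIC))
for n,P in [('b top',(608.7,60.1,85)),('well',(608.7,60.1,17))]: print(n,proj('wrist',P,p))"
```

```text
t 11.93 tip [608.   59.8 119.6] yaw 0.11 zax [-3.e-04 -3.e-04 -1.e+00] w 40.1 F [ 0.3  0.1 -2. ] q [ 0.08  0.53  1.73 -0.    0.88  1.65]
turn(tool,deg) [0.02 0.02 0.11] world d [  0.7   0.3 -87.1] shift tool axes after turn mm [ 0.7 -0.3 87.1] TCP goal [608.7  60.1 214.5]
b top [273.99220722 229.90548787]
well [273.98120007 204.86196461]
```

View pics/w5.png

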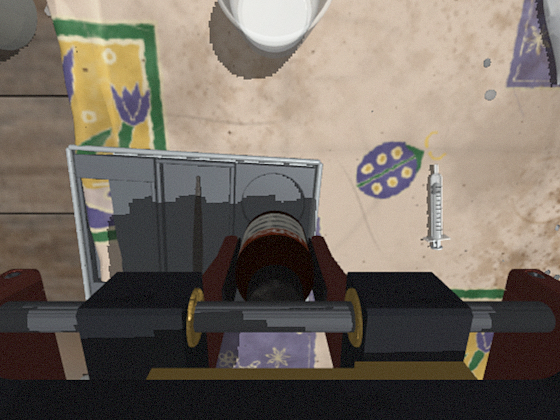

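View pics/t5.png

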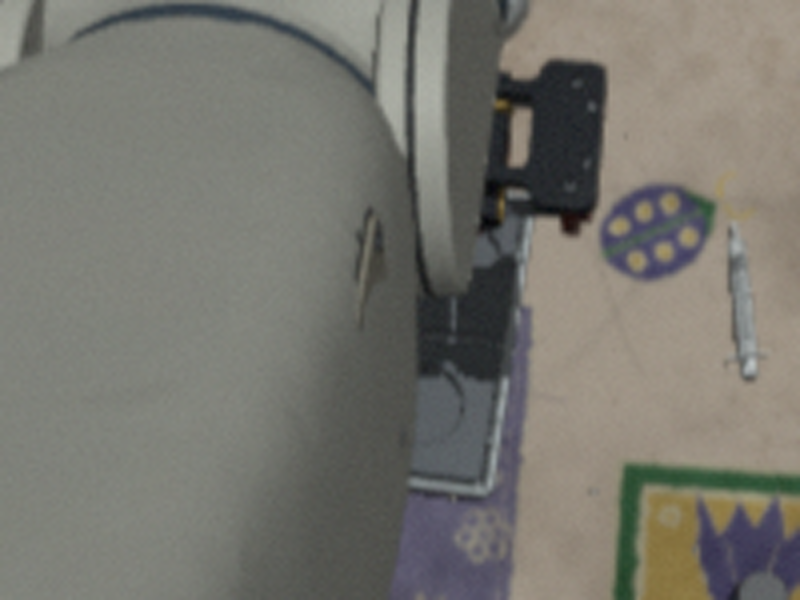

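```bash
python3 -c "
from h import *
o=ctrl.get_obs();p=(o['ee_pos'],o['orientation'])
for P in [(608,60,94.5),(608+21,60,94.5),(608,60,172.6),(608+21,60,145),(608+12,60,172.6)]: print(P,proj('wrist',P,p))
im=cv2.imread('pics/w5.png')[160:320,200:350];im=cv2.convertScaleAbs(im,alpha=2.5,beta=20)
cv2.imwrite('pics/z5.png',cv2.resize(im,None,fx=3.7,fy=3.7,interpolation=cv2.INTER_CUBIC))"
```

```text
(608, 60, 94.5) [273.04810266 235.76379188]
(629, 60, 94.5) [273.04309935 206.6327526 ]
(608, 60, 172.6) [272.5024901  302.09001356]
(629, 60, 145) [272.73857224 233.81899219]
(620, 60, 172.6) [272.48332373 277.37426941]
```

View pics/z5.png

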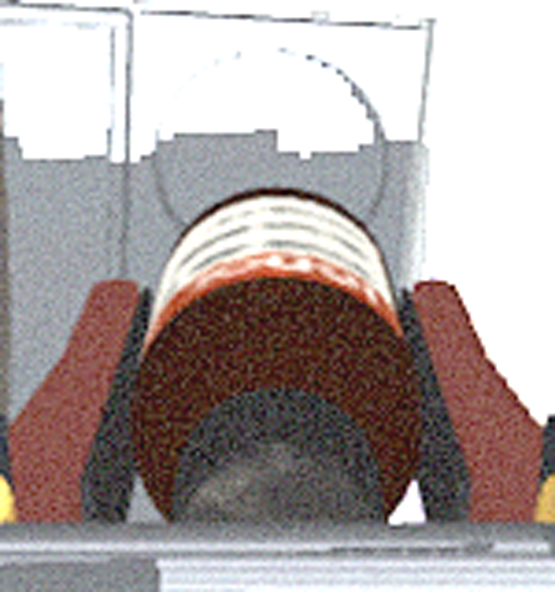

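{"op": "jog_arm", "data": {"steps": [[[0.002, -0.0003, 0.02, 0, 0, 0, 1], [0, 0, 0.025, 0, 0, 0, 1], [0, 0, 0.02, 0, 0, 0, 1], [0, 0, 0.012, 0, 0, 0, 1], [0, 0, 0.006, 0, 0, 0, 1], [0, 0, 0.003, 0, 0, 0, 1], [0, 0, 0.001, 0, 0, 0, 1], [0, 0, 0, 0, 0, 0, 1], [0, 0, 0, 0, 0, 0, 1]]]}}

```text
t: 12.78
ee_pos: [610.6, 60.6, 215.7]
orientation: [-3.141, -0.002, -0.003]
ft_force: [0.3, 0.5, -1.3]
width: 40.3
```

```bash
python3 -c "
from h import *
st(608.7,60.1,32.5,0)
p=wl('w6')"
```

```text
t 12.78 tip [610.9  60.6  33.7] yaw 0.09 zax [ 1.6e-03  1.0e-04 -1.0e+00] w 40.3 F [ 0.3  0.5 -1.3] q [ 0.08  0.66  1.75 -0.    0.73  1.65]
turn(tool,deg) [-0.01 -0.09  0.09] world d [-2.2 -0.5 -1.2] shift tool axes after turn mm [-2.2  0.5  1.2] TCP goal [608.7  60.1 214.5]
```

View pics/w6.png

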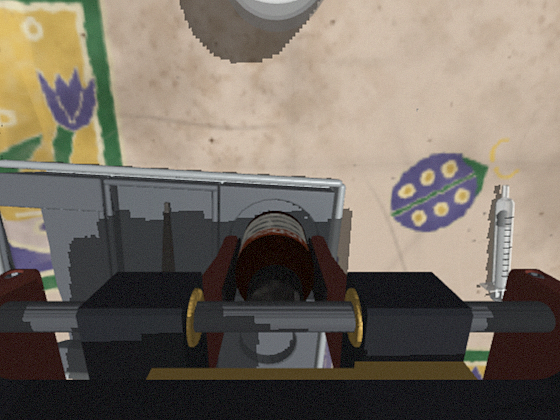

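{"op": "jog_arm", "data": {"steps": [[[0, 0, 0.0012, 0, 0, 0, 1], [0, 0, 0, 0, 0, 0, 1], [0, 0, 0, 0, 0, 0, 1]]]}}

```text
t: 13.08
ee_pos: [610.5, 60.8, 214.1]
orientation: [-3.142, -0.003, -0.002]
ft_force: [-0.0, 0.4, 2.7]
width: 40.2
```

Contact at about the expected height; release and rise.

{"op": "jog_arm", "data": {"steps": [[[0, 0, 0, 0, 0, 0, -0.1], [0, 0, 0, 0, 0, 0, -0.3], [0, 0, 0, 0, 0, 0, -1], [0, 0, 0, 0, 0, 0, -1], [0, 0, 0, 0, 0, 0, -1], [0, 0, 0, 0, 0, 0, -1], [0, 0, 0, 0, 0, 0, -1], [0, 0, -0.015, 0, 0, 0, -1], [0, 0, -0.03, 0, 0, 0, -1], [0, 0, -0.035, 0, 0, 0, -1], [0, 0, -0.035, 0, 0, 0, -1], [0, 0, -0.01, 0, 0, 0, -1], [0, 0, 0, 0, 0, 0, -1]]]}}

```text
t: 14.17
ee_pos: [611.2, 60.8, 342.0]
orientation: [-3.141, -0.003, -0.01]
ft_force: [0.2, -0.4, -0.7]
width: 88.0
```

```bash
python3 -c "
from h import *
st(602.8,-99.6,100,8.8)
p=wl('w7')
for n,P in [('b top',(608.7,60.1,85)),('well',(608.7,60.1,17)),('syr',(602.8,-99.6,6))]: print(n,proj('wrist',P,p))
"
```

```text
t 14.17 tip [612.4  60.9 160. ] yaw 0.09 zax [ 6.6e-03  5.0e-04 -1.0e+00] w 88.0 F [ 0.2 -0.4 -0.7] q [ 0.08  0.48  1.7  -0.    0.95  1.65]
turn(tool,deg) [ 0.   -0.38 -8.71] world d [  -9.6 -160.5  -60. ] shift tool axes after turn mm [-34.  157.1  60. ] TCP goal [602.8 -99.6 282. ]
b top [275.2366389  218.88500858]
well [275.02050117 199.72417932]
syr [416.24035355 202.72037412]
```

View pics/w7.png

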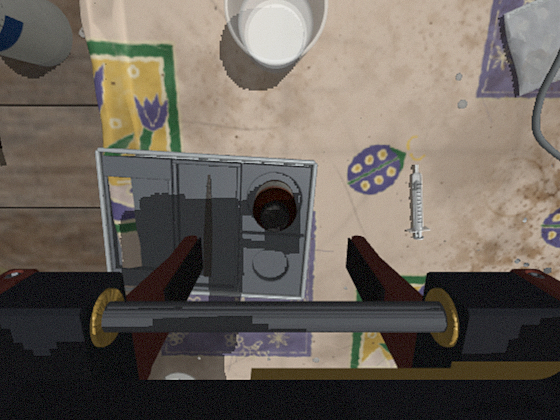

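{"op": "jog_arm", "data": {"steps": [[[0, 0, 0, 0, 0, -4.35, -1], [0, 0, 0, 0, 0, -4.35, -1], [-0.0034, 0.0157, 0.004, 0, 0, 0, 0], [-0.0055, 0.026, 0.009, 0, 0, 0, 0], [-0.0055, 0.026, 0.009, 0, 0, 0, 0], [-0.0055, 0.026, 0.01, 0, 0, 0, 0], [-0.0055, 0.026, 0.01, 0, 0, 0, 0], [-0.0055, 0.026, 0.01, 0, 0, 0, 0], [-0.0031, 0.0114, 0.008, 0, 0, 0, 0], [0, 0, 0, 0, 0, 0, 0], [0, 0, 0, 0, 0, 0, 0]]]}}

```text
t: 15.13
ee_pos: [599.9, -99.7, 276.8]
orientation: [-3.131, -0.238, 0.005]
ft_force: [-0.3, -0.4, -0.2]
width: 43.9
```

```bash
python3 -c "
from h import *
st(602.8,-99.6,2.5,8.8)
p=wl('w8')
for n,P in [('syr',(602.8,-99.6,6))]: print(n,proj('wrist',P,p))
"
```

```text
t 15.13 tip [599.3 -99.5  94.8] yaw 8.71 zax [-3.2e-03  9.0e-04 -1.0e+00] w 43.9 F [-0.3 -0.4 -0.2] q [-0.18  0.57  1.74  0.    0.84  1.23]
turn(tool,deg) [-0.08  0.17 -0.09] world d [  3.5  -0.1 -92.3] shift tool axes after turn mm [ 3.4  0.6 92.3] TCP goal [602.8 -99.6 184.5]
syr [275.26591544 205.84834087]
```

View pics/w8.png

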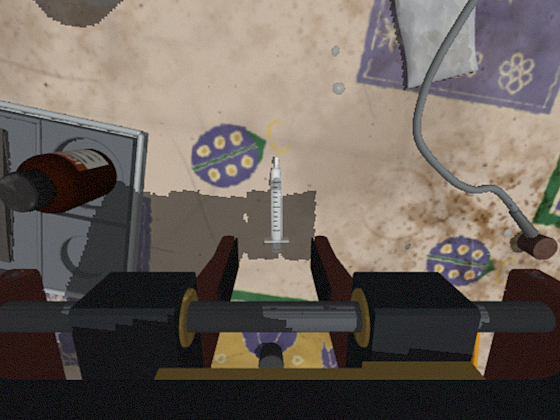

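{"op": "jog_arm", "data": {"steps": [[[0.0034, 0.0006, 0.02, 0, 0, 0, 0], [0, 0, 0.03, 0, 0, 0, 0], [0, 0, 0.022, 0, 0, 0, 0.1], [0, 0, 0.012, 0, 0, 0, 0.1], [0, 0, 0.006, 0, 0, 0, 0.1], [0, 0, 0.002, 0, 0, 0, 0.2], [0, 0, 0, 0, 0, 0, 0.3], [0, 0, 0, 0, 0, 0, 1], [0, 0, 0, 0, 0, 0, 1], [0, 0, 0, 0, 0, 0, 1], [0, 0, 0, 0, 0, 0, 1], [0, 0, 0, 0, 0, 0, 1], [0, 0, 0, 0, 0, 0, 1], [0, 0, 0, 0, 0, 0, 1]]]}}

```text
t: 16.35
ee_pos: [604.4, -100.0, 187.3]
orientation: [3.132, 0.241, 0.002]
ft_force: [-0.8, 0.1, 6.3]
width: 9.4
```

```bash
python3 -c "
from h import *
st(577.8,210,110,-3.1)"
```

```text
t 16.35 tip [ 604.6 -100.     5.3] yaw 8.79 zax [ 1.3e-03 -2.0e-04 -1.0e+00] w 9.4 F [-0.8  0.1  6.3] q [-0.18  0.71  1.75  0.    0.68  1.23]
turn(tool,deg) [ 0.02 -0.08 11.89] world d [-26.8 310.  104.7] shift tool axes after turn mm [ -43.6 -308.1 -104.7] TCP goal [577.8 210.  292. ]
```

{"op": "jog_arm", "data": {"steps": [[[0, 0, -0.01, 0, 0, 0, 1], [0, 0, -0.025, 0, 0, 0, 1], [0, 0, -0.035, 0, 0, 0, 1], [0, 0, -0.035, 0, 0, 4, 1], [0, 0, -0.02, 0, 0, 4, 1], [0, 0, 0, 0, 0, 3.9, 1], [-0.0044, -0.02, 0, 0, 0, 0, 1], [-0.0044, -0.034, 0, 0, 0, 0, 1], [-0.0044, -0.034, 0, 0, 0, 0, 1], [-0.0044, -0.034, 0, 0, 0, 0, 1], [-0.0044, -0.034, 0, 0, 0, 0, 1], [-0.0044, -0.034, 0, 0, 0, 0, 1], [-0.0044, -0.034, 0, 0, 0, 0, 1], [-0.0044, -0.034, 0, 0, 0, 0, 1], [-0.0044, -0.034, 0, 0, 0, 0, 1], [-0.004, -0.016, 0, 0, 0, 0, 1], [0, 0, 0, 0, 0, 0, 1], [0, 0, 0, 0, 0, 0, 1]]]}}

```text
t: 17.85
ee_pos: [576.8, 210.7, 311.7]
orientation: [3.14, -0.082, -0.0]
ft_force: [0.4, 0.4, -0.1]
width: 9.5
```

```bash
python3 -c "
from h import *
st(577.8,210,10,-3.1)
p=wl('w9')
for n,P in [('short c',(577.8,210,17)),('pocket far mid',(577.8+53.9,210-2.9,17)),('pocket near',(577.8-53.9,212.9,17))]: print(n,proj('wrist',P,p))
"
```

```text
t 17.85 tip [576.7 210.6 129.7] yaw -2.99 zax [-1.e-04 -3.e-04 -1.e+00] w 9.5 F [ 0.4  0.4 -0.1] q [ 0.33  0.52  1.72 -0.    0.9   1.95]
turn(tool,deg) [0.02 0.01 0.11] world d [   1.1   -0.6 -119.7] shift tool axes after turn mm [  1.1   0.6 119.7] TCP goal [577.8 210.  192. ]
short c [274.7914433 201.7329417]
pocket far mid [274.95102928 145.72492077]
pocket near [274.64760235 252.21511557]
```

View pics/w9.png

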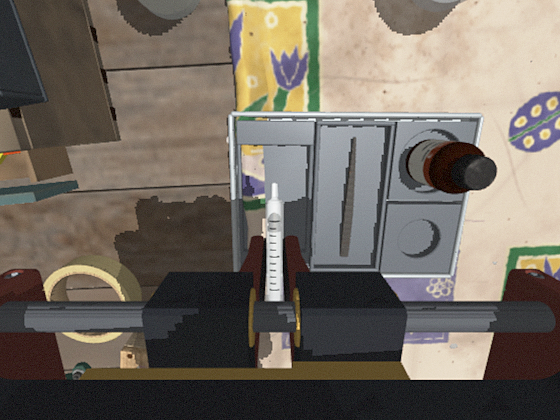

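```bash
python3 -c "
from h import *
o=ctrl.get_obs();p=(o['ee_pos'],o['orientation'])
for z in (128,131,134): print(w('wrist',(275,182.5),z,p))
print([w('wrist',u,17,p) for u in [(238,146),(313,146)]])"
```

```text
[618.83376055 207.13174434 128.        ]
[619.42008009 207.11204989 131.        ]
[620.00639962 207.09235545 134.        ]
[array([633.45541054, 240.48612754,  17.        ]), array([629.74256943, 170.69915897,  17.        ])]
```

{"op": "jog_arm", "data": {"steps": [[[0.0013, 0.0006, 0.03, 0, 0, 0, 1], [0, 0, 0.035, 0, 0, 0, 1], [0, 0, 0.025, 0, 0, 0, 1], [0, 0, 0.015, 0, 0, 0, 1], [0, 0, 0.008, 0, 0, 0, 1], [0, 0, 0.004, 0, 0, 0, 1], [0, 0, 0, 0, 0, 0, 1], [0, 0, 0, 0, 0, 0, 1]]]}}

```text
t: 18.57
ee_pos: [579.1, 208.6, 195.4]
orientation: [-3.14, 0.087, -0.002]
ft_force: [0.8, 0.6, 0.2]
width: 9.5
```

```bash
python3 -c "
from h import *
st(577.8,210,10,-3.1)"
```

```text
t 18.57 tip [579.3 208.7  13.4] yaw -3.18 zax [ 1.3e-03  3.0e-04 -1.0e+00] w 9.5 F [0.8 0.6 0.2] q [ 0.33  0.7   1.74 -0.    0.7   1.95]
turn(tool,deg) [-0.02 -0.07 -0.08] world d [-1.5  1.3 -3.4] shift tool axes after turn mm [-1.6 -1.3  3.4] TCP goal [577.8 210.  192. ]
```

Lower another 1 mm, release partially, rise.

{"op": "jog_arm", "data": {"steps": [[[0, 0, 0.0012, 0, 0, 0, 1], [0, 0, 0, 0, 0, 0, 1], [0, 0, 0, 0, 0, 0, 0.5], [0, 0, 0, 0, 0, 0, 0.4], [0, 0, 0, 0, 0, 0, 0.4], [0, 0, 0, 0, 0, 0, 0.4], [0, 0, 0, 0, 0, 0, 0.4], [0, 0, -0.01, 0, 0, 0, 0.4], [0, 0, -0.025, 0, 0, 0, 0.4], [0, 0, -0.035, 0, 0, 0, 0.4], [0, 0, -0.035, 0, 0, 3.1, 0.2], [0, 0, -0.02, 0, 0, 0, 0], [0, 0, 0, 0, 0, 0, 0]]]}}

```text
t: 19.65
ee_pos: [579.9, 210.0, 324.1]
orientation: [-3.134, 0.17, -0.013]
ft_force: [0.4, 0.8, -0.4]
width: 42.3
```

```bash
python3 -c "
from h import *
st(604.5,-340,100,0)
p=wl('w10')
for n,P in [('short c',(577.8,210,17)),('pocket far mid',(577.8+53.9,210-2.9,17)),('pocket near',(577.8-53.9,212.9,17))]: print(n,proj('wrist',P,p))
"
```

```text
t 19.65 tip [581.5 210.5 142.1] yaw -6.21 zax [ 0.0085  0.0029 -1.    ] w 42.3 F [ 0.4  0.8 -0.4] q [ 0.33  0.51  1.71 -0.    0.92  2.01]
turn(tool,deg) [-0.19 -0.48 -6.2 ] world d [  23.  -550.5  -42.1] shift tool axes after turn mm [ 23.  550.5  42.1] TCP goal [ 604.5 -340.   282. ]
short c [275.5386366  204.01942029]
pocket far mid [272.63384279 150.83073223]
pocket near [278.17725635 252.33428623]
```

View pics/w10.png

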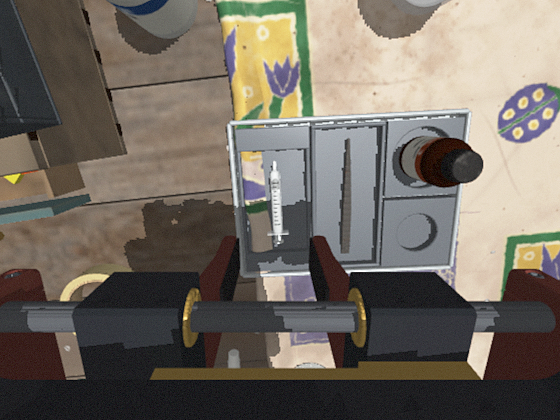

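{"op": "jog_arm", "data": {"steps": [[[0, 0, 0, 0, 0, -6.2, -0.3], [0.0015, 0.02, 0, 0, 0, 0, -0.3], [0.0015, 0.036, 0, 0, 0, 0, -0.3], [0.0015, 0.036, 0, 0, 0, 0, -0.3], [0.0015, 0.036, 0, 0, 0, 0, -0.3], [0.0015, 0.036, 0, 0, 0, 0, -0.3], [0.0015, 0.036, 0, 0, 0, 0, -0.3], [0.0015, 0.036, 0, 0, 0, 0, -0.3], [0.0015, 0.036, 0.004, 0, 0, 0, -0.3], [0.0015, 0.036, 0.004, 0, 0, 0, -0.3], [0.0015, 0.036, 0.006, 0, 0, 0, -0.3], [0.0015, 0.036, 0.006, 0, 0, 0, -0.3], [0.0015, 0.036, 0.006, 0, 0, 0, -0.3], [0.0015, 0.036, 0.006, 0, 0, 0, -0.3], [0.0015, 0.036, 0.006, 0, 0, 0, -0.3], [0.0015, 0.036, 0.004, 0, 0, 0, -0.3], [0, 0.022, 0, 0, 0, 0, -0.3], [0, 0.004, 0, 0, 0, 0, -0.3], [0, 0, 0, 0, 0, 0, -0.3], [0, 0, 0, 0, 0, 0, -0.3]]]}}

```text
t: 21.37
ee_pos: [600.4, -339.8, 275.1]
orientation: [-3.14, 0.001, 0.003]
ft_force: [-0.4, -0.1, -0.7]
width: 57.0
```

```bash
python3 -c "
from h import *
st(604.5,-340,12,0)
p=wl('w11')
for n,P in [('top',(604.5,-340,20)),('bot',(604.5,-340,0))]: print(n,proj('wrist',P,p))
im=cv2.imread('pics/w11.png')[160:260,220:330];cv2.imwrite('pics/z11.png',cv2.resize(im,None,fx=6,fy=6,interpolation=cv2.INTER_CUBIC))
"
```

```text
t 21.37 tip [ 600.  -339.6   93.2] yaw -0.02 zax [-0.0019  0.0015 -1.    ] w 57.0 F [-0.4 -0.1 -0.7] q [-0.53  0.67  1.55  0.    0.93  1.04]
turn(tool,deg) [-0.08  0.11 -0.02] world d [  4.5  -0.4 -81.2] shift tool axes after turn mm [ 4.5  0.4 81.2] TCP goal [ 604.5 -340.   194. ]
top [274.96765365 209.72131364]
bot [274.93300129 203.5018848 ]
```

View pics/w11.png

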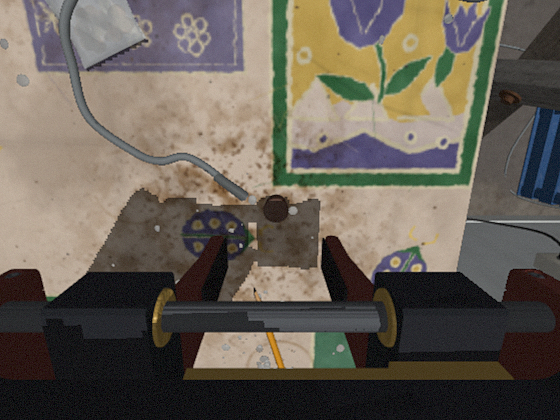

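View pics/z11.png

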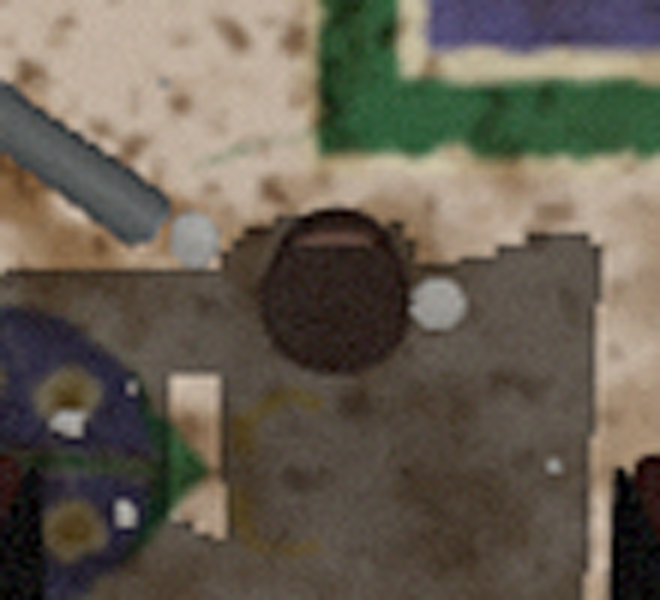

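{"op": "jog_arm", "data": {"steps": [[[0.0045, 0.0012, 0.01, 0, 0, -6.7, 0.1], [0, 0, 0.02, 0, 0, -6.7, 0.1], [0, 0, 0.02, 0, 0, -6.7, 0.1], [0, 0, 0.015, 0, 0, 0, 0.1], [0, 0, 0.01, 0, 0, 0, 0.1], [0, 0, 0.005, 0, 0, 0, 0.1], [0, 0, 0.0015, 0, 0, 0, 0.1], [0, 0, 0, 0, 0, 0, 0.1]]]}}

```text
t: 22.08
ee_pos: [605.6, -341.6, 194.9]
orientation: [3.094, 0.546, 0.0]
ft_force: [-0.3, -0.5, 0.6]
width: 39.4
```

```bash
python3 -c "
from h import *
st(604.5,-341,12,20)
p=wl('w12')
im=cv2.imread('pics/w12.png')[180:340,180:370];cv2.imwrite('pics/z12.png',cv2.resize(im,None,fx=3.7,fy=3.7,interpolation=cv2.INTER_CUBIC))
"
```

```text
t 22.08 tip [ 605.6 -341.6   12.9] yaw 20.02 zax [ 1.e-04 -0.e+00 -1.e+00] w 39.4 F [-0.3 -0.5  0.6] q [-0.53  0.78  1.55  0.    0.81  0.69]
turn(tool,deg) [ 0.   -0.01  0.02] world d [-1.1  0.6 -0.9] shift tool axes after turn mm [-0.8 -0.9  0.9] TCP goal [ 604.5 -341.   194. ]
```

View pics/z12.png

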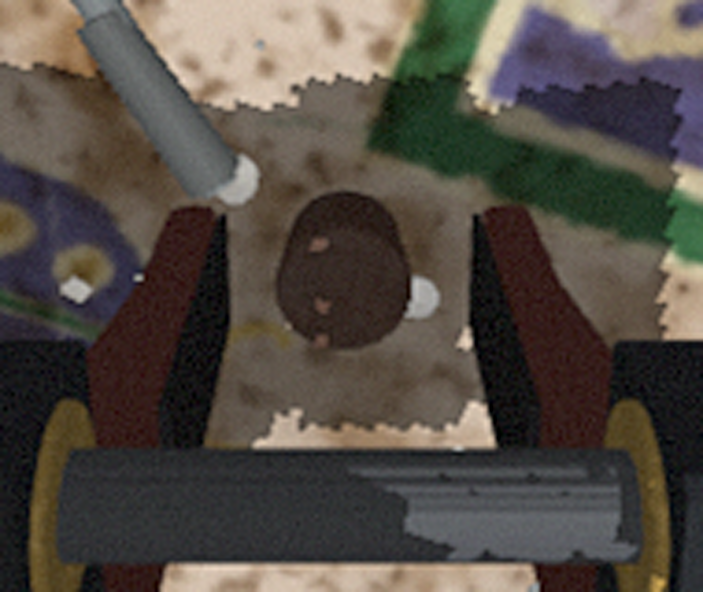

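{"op": "jog_arm", "data": {"steps": [[[-0.0008, 0, 0.0014, 0, 0, 0, 0.2], [0, 0, 0, 0, 0, 0, 0.4], [0, 0, 0, 0, 0, 0, 0.8], [0, 0, 0, 0, 0, 0, 1], [0, 0, 0, 0, 0, 0, 1], [0, 0, 0, 0, 0, 0, 1], [0, 0, 0, 0, 0, 0, 1]]]}}

```text
t: 22.72
ee_pos: [604.7, -342.2, 193.9]
orientation: [3.093, 0.548, 0.001]
ft_force: [-1.1, -0.1, 3.7]
width: 20.1
```

```bash
python3 -c "
from h import *
st(530.9,64.3,120,0)"
```

```text
t 22.72 tip [ 604.8 -342.3   11.9] yaw 20.09 zax [ 5.e-04 -4.e-04 -1.e+00] w 20.1 F [-1.1 -0.1  3.7] q [-0.53  0.78  1.55 -0.    0.81  0.69]
turn(tool,deg) [ 0.03 -0.03 20.09] world d [-73.9 406.6 108.1] shift tool axes after turn mm [ -73.9 -406.6 -108.1] TCP goal [530.9  64.3 302. ]
```

{"op": "jog_arm", "data": {"steps": [[[0, 0, -0.008, 0, 0, 0, 1], [0, 0, -0.015, 0, 0, 0, 1], [0, 0, -0.025, 0, 0, 6.7, 1], [0, 0, -0.03, 0, 0, 6.7, 1], [0, 0, -0.03, 0, 0, 6.7, 1], [-0.004, -0.02, 0, 0, 0, 0, 1], [-0.006, -0.033, 0, 0, 0, 0, 1], [-0.006, -0.033, 0, 0, 0, 0, 1], [-0.006, -0.033, 0, 0, 0, 0, 1], [-0.006, -0.033, 0, 0, 0, 0, 1], [-0.006, -0.033, 0, 0, 0, 0, 1], [-0.006, -0.033, 0, 0, 0, 0, 1], [-0.006, -0.033, 0, 0, 0, 0, 1], [-0.006, -0.033, 0, 0, 0, 0, 1], [-0.006, -0.033, 0, 0, 0, 0, 1], [-0.006, -0.033, 0, 0, 0, 0, 1], [-0.006, -0.033, 0, 0, 0, 0, 1], [-0.004, -0.024, 0, 0, 0, 0, 1], [0, 0, 0, 0, 0, 0, 1], [0, 0, 0, 0, 0, 0, 1]]]}}

```text
t: 24.38
ee_pos: [530.6, 66.0, 302.4]
orientation: [3.142, 0.004, 0.002]
ft_force: [0.5, -0.2, -0.1]
width: 20.1
```

```bash
python3 -c "
from h import *
o=st(530.9,64.3,19.5,0)
p=wl('w13')
T=o['ee_pos']-[0,0,182]
for n,P in [('well',(530.9,64.3,17)),('stopper top',T+[0,0,8]),('stopper bot far',T+[9,0,-12]),('b top',(609,60,85))]: print(n,proj('wrist',P,p))
im=cv2.imread('pics/w13.png')[140:340,150:400];cv2.imwrite('pics/z13.png',cv2.resize(im,None,fx=3,fy=3,interpolation=cv2.INTER_CUBIC))
"
```

```text
t 24.38 tip [530.8  66.  120.4] yaw 0.15 zax [ 0.0013 -0.     -1.    ] w 20.1 F [ 0.5 -0.2 -0.1] q [ 0.1   0.44  1.9  -0.    0.8   1.67]
turn(tool,deg) [ 0.   -0.07  0.15] world d [ 1.000e-01 -1.700e+00 -1.009e+02] shift tool axes after turn mm [1.000e-01 1.700e+00 1.009e+02] TCP goal [530.9  64.3 201.5]
well [276.06249495 205.45633114]
stopper top [274.46084596 256.93346471]
stopper bot far [274.46707274 230.44671319]
b top [283.92767139 118.19404009]
```

View pics/z13.png

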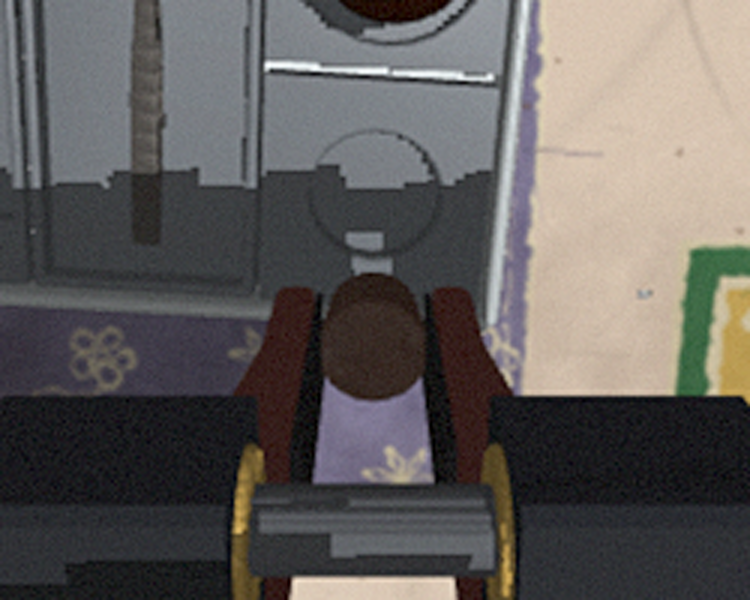

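{"op": "jog_arm", "data": {"steps": [[[0.001, 0.0013, 0.02, 0, 0, 0, 1], [0, 0, 0.03, 0, 0, 0, 1], [0, 0, 0.025, 0, 0, 0, 1], [0, 0, 0.015, 0, 0, 0, 1], [0, 0, 0.007, 0, 0, 0, 1], [0, 0, 0.003, 0, 0, 0, 1], [0, 0, 0, 0, 0, 0, 1], [0, 0, 0, 0, 0, 0, 1]]]}}

```text
t: 25.1
ee_pos: [532.3, 63.0, 202.2]
orientation: [-3.141, 0.002, -0.002]
ft_force: [0.1, -0.1, 0.3]
width: 19.7
```

```bash
python3 -c "
from h import *
o=st(530.9,64.3,19.3,0)"
```

```text
t 25.10 tip [532.5  63.   20.2] yaw -0.06 zax [ 1.4e-03  1.0e-04 -1.0e+00] w 19.7 F [ 0.1 -0.1  0.3] q [ 0.1   0.61  1.92 -0.    0.6   1.67]
turn(tool,deg) [-0.01 -0.08 -0.06] world d [-1.6  1.3 -0.9] shift tool axes after turn mm [-1.6 -1.3  0.9] TCP goal [530.9  64.3 201.3]
```

{"op": "jog_arm", "data": {"steps": [[[-0.001, -0.001, 0.0012, 0, 0, 0, 1], [0, 0, 0, 0, 0, 0, 1], [0, 0, 0, 0, 0, 0, 1]]]}}

```text
t: 25.35
ee_pos: [531.0, 64.6, 200.9]
orientation: [-3.142, 0.0, -0.002]
ft_force: [-0.6, -0.6, 2.2]
width: 19.7
```

{"op": "jog_arm", "data": {"steps": [[[0, 0, 0, 0, 0, 0, 0.4], [0, 0, 0, 0, 0, 0, 0.2], [0, 0, 0, 0, 0, 0, 0], [0, 0, 0, 0, 0, 0, 0], [0, 0, 0, 0, 0, 0, 0], [0, 0, -0.01, 0, 0, 0, 0], [0, 0, -0.025, 0, 0, 0, 0], [0, 0, -0.035, 0, 0, 0, 0], [0, 0, -0.035, 0, 0, 0, 0], [0, 0, -0.035, 0, 0, 0, 0], [0, 0, 0, 0, 0, 0, 0], [0, 0, 0, 0, 0, 0, 0]]]}}

```text
t: 26.35
ee_pos: [531.2, 64.7, 342.9]
orientation: [-3.141, 0.0, -0.008]
ft_force: [0.3, -0.2, 0.2]
width: 43.9
```

```bash
python3 -c "
from h import *
o=st(530.9,64.3,19.3,0)
p=wl('w14')
for n,P in [('narrow floor',(530.9,64.3,7)),('stop top',(530.9,64.3,27)),('b top',(609,60,85))]: print(n,proj('wrist',P,p))
im=cv2.imread('pics/w14.png')[80:290,130:400];cv2.imwrite('pics/z14.png',cv2.resize(im,None,fx=2.8,fy=2.8,interpolation=cv2.INTER_CUBIC))
"
```

```text
t 26.35 tip [532.1  64.8 160.9] yaw -0.01 zax [ 5.3e-03  5.0e-04 -1.0e+00] w 43.9 F [ 0.3 -0.2  0.2] q [0.1  0.38 1.88 0.   0.88 1.67]
turn(tool,deg) [-0.03 -0.3  -0.01] world d [  -1.2   -0.5 -141.6] shift tool axes after turn mm [ -1.2   0.5 141.6] TCP goal [530.9  64.3 201.3]
narrow floor [274.7925817  195.08692709]
stop top [274.82899586 199.42267306]
b top [280.51611998 121.46124176]
```

View pics/z14.png

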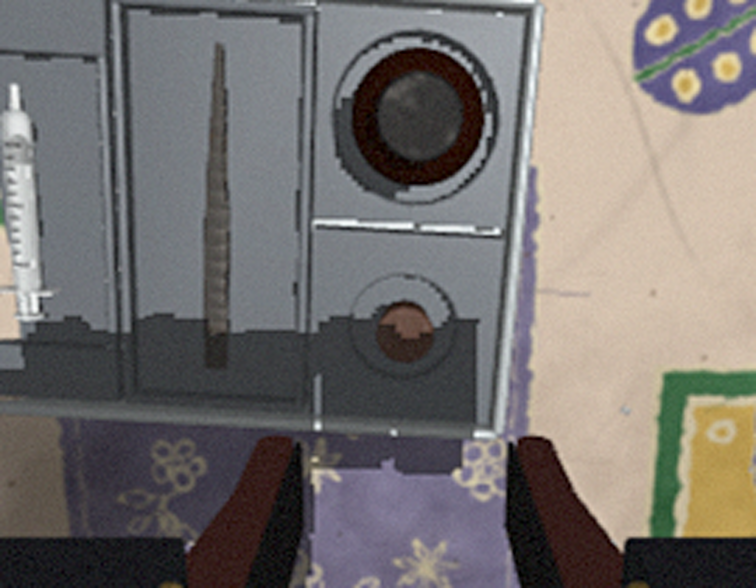

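{"op": "jog_arm", "data": {"steps": [[[0, 0.02, 0, 0, 0, 0, 0], [0, 0.035, 0, 0, 0, 0, 0], [0, 0.035, 0, 0, 0, 0, 0], [0, 0.035, 0, 0, 0, 0, 0], [0, 0.035, 0, 0, 0, 0, 0], [0, 0.035, 0, 0, 0, 0, 0], [0, 0.035, 0, 0, 0, 0, 0], [0, 0.03, 0, 0, 0, 0, 0], [0, 0.015, 0, 0, 0, 0, 0], [0, 0, 0, 0, 0, 0, 0], [0, 0, 0, 0, 0, 0, 0], [0, 0, 0, 0, 0, 0, 0]]]}}

```text
t: 27.4
ee_pos: [530.3, -209.3, 339.3]
orientation: [-3.14, -0.0, 0.003]
ft_force: [1.2, -0.3, 0.0]
width: 44.0
```

```bash
python3 -c "
from h import *
o=st()
p=wl('w15')
for n,P in [('lead',(442.7,-119.5,21)),('pen1',(519.5,-318.9,4)),('pen2',(390.4,-355.6,4))]: print(n,proj('wrist',P,p))
t=cv2.cvtColor(ctrl.get_image('top'),cv2.COLOR_RGB2BGR);t0=cv2.imread('pics/top0.png')
cv2.imwrite('pics/t15.png',cv2.resize(t[145:255,125:265],None,fx=5.5,fy=5.4,interpolation=cv2.INTER_CUBIC))
s=cv2.cvtColor(ctrl.get_image('scene'),cv2.COLOR_RGB2BGR);cv2.imwrite('pics/s15.png',cv2.resize(s[130:240,180:340],None,fx=5,fy=5,interpolation=cv2.INTER_CUBIC))
"
```

```text
t 27.40 tip [ 529.9 -209.1  157.3] yaw 0.01 zax [-0.0019  0.0012 -1.    ] w 44.0 F [ 1.2 -0.3  0. ] q [-0.4   0.43  1.8   0.    0.92  1.17]
lead [196.09965179 270.76312547]
pen1 [371.81248434 202.27407008]
pen2 [391.52060925 302.04646408]
```

View pics/t15.png

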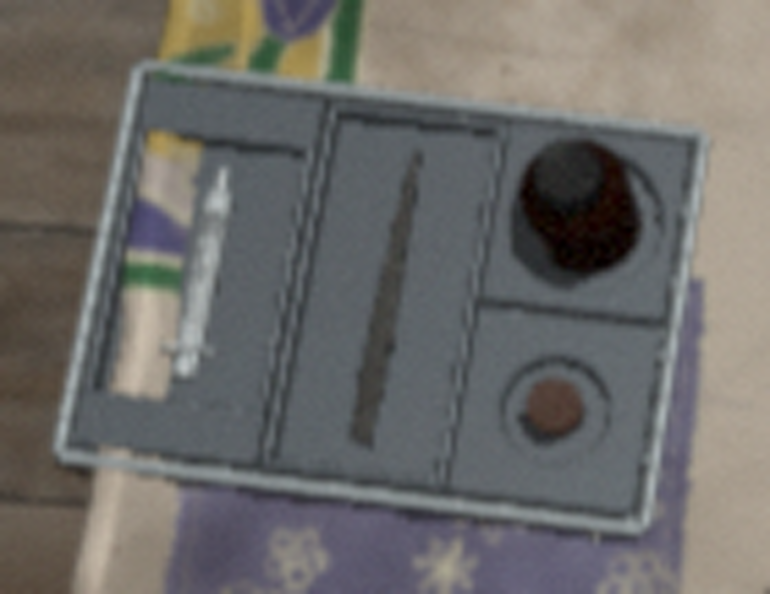

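View pics/s15.png

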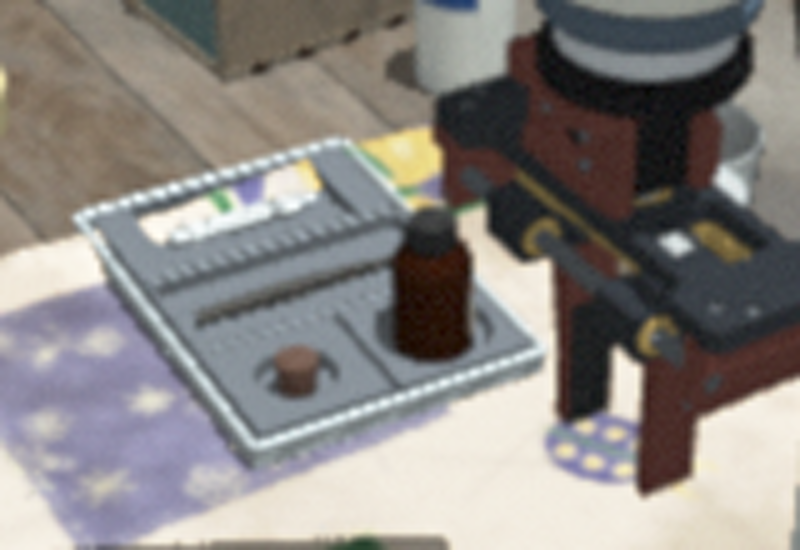

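View pics/w15.png

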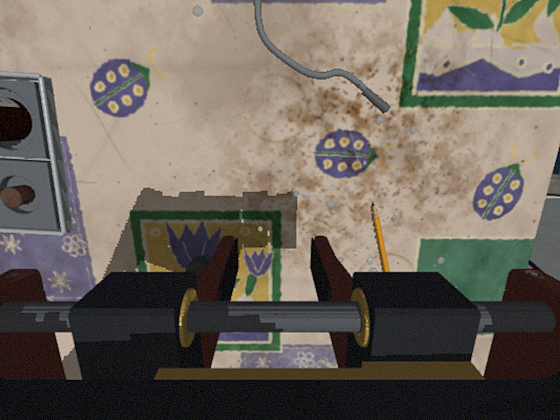

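```bash
python3 -c "
from h import *
z1=lambda u,v:(125+u/5.5-.4,145+v/5.4-.4)
for n,p,z,c in [('forceps',(390,298),11,(573.8,136.1)),('syr',(203,270),13,(577.8,210)),('stopper',(555,405),27,(530.9,64.3)),('cap',(566,175),85,(608.7,60.1))]:
    d=w('top',z1(*p),z)[:2]-c; print(n,d.round(1))
print(ctrl.close_job())"
```

```text
forceps [-0.3 -0. ]
syr [1.6 0.5]
stopper [0.5 0.4]
cap [-0.9  1. ]
the job is handed in; nothing more can be done
None
```

The kit is packed and the job is handed in, after about 27.5 s of the 106 s allowed. The arm placed the forceps in the long (middle) pocket, the bottle in the wide far well, the syringe in the short (outer) pocket and the stopper in the narrow near well. The hand-in reported no verdict.

What the last checks showed:
- **Position:** the last top picture put each piece within about 2 mm of the middle of its place, which is well inside the limits.
- **Lying and standing:** the scene and wrist pictures show the forceps and syringe lying flat. The bottle and stopper stand upright on the floors of their wells.
- **Pencil and lead weight:** in the last wrist picture, the visible end of the pencil and the dark top of the lead weight, partly hidden by the gripper, were where they started.
- **Gripper:** it was about 157 mm above the table and touching nothing at hand-in.

- **Readings slightly off:** the finger opening read up to 2 mm under the given sizes, for example 39.9 mm on the 42 mm bottle. When the fingers closed on the syringe, the tips read 2.5 mm higher than I had commanded. Neither affected the placing.

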